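# Snap the press cup onto the yo-yo's bearing seat

## Robot

A 7-joint arm with a two-finger parallel gripper is mounted at the origin on the work surface. World frame = base frame: x ahead of the robot, y to its left, z up, the work surface at z = 0. Lengths are in m, angles in rad, forces in N, time in s.
With the tool pointing down it reaches from about 0.425 to 0.925 m from the base axis. Payload 6.8 kg.
Tool frame: the origin (TCP) lies on the centre line of the jaws, within the pads' length; the fingertips stand 25 mm ahead of it and the grasp point (between the pads) lies 6 mm ahead of it; z points along the fingers, y is the direction in which the jaws open and shut (so a half turn about z gives the same grasp; the last joint's range is limited). The gripper opens to 85 mm and grips with 20 to 120 N. Pads are 22 mm wide; open, the fingers measure 114 mm over their backs; the gripper's body (76 mm by 85 mm) begins 54 mm behind the grasp point. The pads swing forward as they close: fully open they stand 13 mm farther back than shut.
Start: joints at [1.221, 0.477, 0.022, 1.555, -0.011, 1.109, -0.083], TCP at [0.162, -0.655, 0.256] pointing down, gripper open.
Joint ranges: [-2.96, 2.96], [-0.34, 2.1], [-1.41, 1.46], [0.24, 2.44], [-1.37, 4.51], [0.17, 1.92], [-2.96, 2.96]. Speed limits (rad/s): [2.39, 2.39, 3.14, 3.14, 3.14, 3.14, 3.14].

## Interface

Orientations are given as a unit quaternion [w, x, y, z].
In Python, from station import status, cams, order, models gives the robot as it stands.
- The arm moves only by the tool move_arm, never from a script. Its argument "steps" is one flat list of numbers, 7 for each row, row after row: the gripper's target within -1 to 1 (fully open at 1, half-way at 0, shut at -1), then the shift along the world's x, y, z in cm, then the turn, a rotation vector about the world's x, y, z in degrees. A call has 1 to 8 rows; each row shifts and turns the commanded pose from where the row before left it; what a row does not reach is not made up. A row lasts 1/10 s, in which the tool goes at most 50 mm and 8.59 degrees, less where a joint would pass 70% of its speed; a pose out of reach is approached as far as the arm can. A call with a gripper value outside its range is refused whole. The fingers move at their own pace and stop on an object; "newtons" is the grip in N (left out, the last holds). Time passes only in rows, so rows that do not move let the fingers close. It gives the time, the measured TCP pose, the force and the opening at its end, in the units of the state.
- status.get_obs(): the state, without advancing time (a new reading comes with each control period).
- cams.read_camera(name): name is "side" or "top"; returns a dict with "pixels" (400x640x3 uint8, red, green, blue), "mtx" (3x3 intrinsics, pixels), "dist_coeffs" ([k1, k2, p1, p2, k3] as OpenCV has them; the pictures are not rectified), "T" (4x4, takes a point from camera to world coordinates). Camera axes: x right, y down, z forward; pixel columns grow to the right and rows downward; lengths in m; the calibration is good to about 2 mm. A picture is of the moment at which its call begins. There is no depth.
- order.hand_in(): hands the job in, once; it reports no verdict.
Trained networks look in the newest picture that a camera, given by its name, has taken for a name from the list of things; names that differ only in an ending like _2 or _b are one class to them, and where a whole thing is asked for, a point or a joint stands for the part that bears it (a point fixed in the world has none). Each returns a list of dicts, best first, with "score" (0 to 1); they miss things now and then, are a little off and sometimes report something else, mostly with a low value. They report only what shows in the picture. A call takes as long as a camera call. They do not tell look-alikes from the thing itself.
- models.silhouettes(camera, query): "region" (400x640 bool, what is visible of it) and "box" ([centre column, centre row, width, height] in pixels, round what is visible of it).
- models.place_of(camera, query): "position" ([row, column] in pixels: a listed point, or the origin of a listed thing).
The state is a dict: "t": time; "q": joint angles; "joint_vel": joint speeds; "joint_torque": joint torques, N m; "eef_pos": TCP position; "tool_rot": TCP orientation; "contact_force": force on the tool from outside, world axes, zero at the start; "torque": the same for the moment, N m; "gripper_width": opening from 0.0 (shut) to 1.0 (fully open).
Only numpy, scipy, OpenCV 4.12 (cv2) and the standard library are available. Lean on these libraries where they do the work, as an engineer would, in place of code of your own. Each camera call takes 0.05 s, during which the arm holds its last target.

## Task

Pull the hinged leaf of the tuning station all the way down, so that the yo-yo half on its inner face points its stud straight up. Then take the skirted brass press cup from the grey tray and press it open end down onto the stud until it clicks over the spring catches and sits fully home on the steel seat, and keep pressing it down firmly after the click: finish while still holding and pressing the cup. Leave the other things on the counter and in the tray where they are.

Things in the scene. Friction and masses are not known exactly. Their poses are not given: they have to be found in the camera images.
- case: Tuning station: open-topped aluminium case, fixed on the counter, sides and back 150 mm high, 196 mm wide, 115 mm deep, its open front closed by a bottom-hinged leaf. Origin: on the counter under the middle of the hinge line. x points into the case (the case lies 3 to 115 mm along it), y along the hinge, z up.
- leaf (a joint): Aluminium leaf hinged at its bottom, 170 mm wide, 140 mm from hinge to free edge, 12 mm thick, starts ajar. Value in rad: 0 = upright and shut, pi/2 = level and fully down (a stop), leaning down to the robot's side. A stiff friction hinge keeps it where it is left; 3 to 8 N at its edge move it. No handle: reach behind its top edge from above, or pinch the edge.
- leaf_hinge (a point): Fixed point at the middle of the leaf's hinge line, 24 mm above the counter, in the plane of the leaf's inner face. y along the hinge, z up, x into the case: the leaf comes down towards -x.
- leaf_edge (a point): Middle of the inner-face border of the leaf's free (top) edge, 140 mm from the hinge line; it turns with the leaf. The strip of the inner face from 100 to 140 mm from the hinge is bare.
- seat_top (a point): Centre of the flat round steel seat (34 mm across) of the mirrored steel yo-yo half fixed to the leaf's inner face, 68 mm from the hinge line, 26 mm proud of the inner face (50 mm above the counter with the leaf down). z: out of the inner face along the stud, straight up with the leaf down. Under the seat the half widens to 57 mm across, 18 mm lower; its black holder is 62 mm across.
- stud_top (a point): Top of the steel stud that stands in the middle of the seat: 16 mm in diameter, 16.5 mm high above the seat, tapered at the top. Four spring catch balls stick out around it to a diameter of 23 mm, 8.3 mm above the seat.
- cup_center (a point): Centre (half-way up, 25 mm above its underside) of the loose brass press cup, 50 mm tall, about 120 g, standing open end down in one half of the tray. z up through its neck. Lower 24 mm: a skirt 38 mm across with a bore open below. Upper 26 mm: a solid round neck 22 mm across, to grip. With the cup home, this point is 25 mm above seat_top.
- cup_mouth (a point): Centre of the cup's underside, the mouth of its bore: a lip 4 mm high, 19 mm in diameter; above the lip the bore is 25 mm wide. Pressed on the stud, the lip meets the catches with the mouth about 11 mm above the seat; about 8 to 15 N push it past; from about 7 mm the force drops (the click), near 3 mm the catches pull the cup on, and the underside then lands on the seat.
- tray: Grey plastic tray, fixed, 250 mm along its x by 130 mm along its y, walls 12 mm high, floor 4 mm thick, a low wall across its middle makes two halves. The press cup stands in one half, the drift in the other. Origin: centre of its underside.
- drift: Plain solid brass drift in the other half of the tray, 36 mm tall, 22 mm across with a foot 28 mm across, no bore. Not to be used. Origin: centre of its underside.
- spare_half: Loose steel yo-yo half lying on the counter, 57 mm across, 21 mm tall. Bystander. Origin: centre of its underside.
- bearing: Loose steel bearing ring, 22 mm across, 8 mm high, on the counter between tray and station. Bystander. Origin: centre of its underside.
- jar: Small clear jar with a black lid, 48 mm across, 55 mm tall. Bystander. Origin: centre of its underside.
- driver: Screwdriver with a black handle, 170 mm long, lying beyond the tray to the right. Bystander.
- tweezers: Chrome tweezers, 125 mm long, 4 mm high, lying towards the far edge. Bystander.
- tweezers2: A second pair of chrome tweezers beside the first. Bystander.
- padbox: Small open cardboard box, 75 x 60 mm, 35 mm high, at the far right. Bystander.
Mind the look-alikes: they are no part of the job. Leave any red look-alike of the part that bears cup_center alone.

How it is judged:
On the way, in this order (a step that is already met when the one before it is completed fails the run):
1. the leaf is fully down (value of joint leaf above 1.52 rad), for 0.2 s.
2. the cup is clicked home on the seat (z of cup_center in the frame of seat_top below 0.027 m and horizontal distance between cup_center and seat_top below 0.004 m and angle between the z axis of cup_center and the z axis of seat_top, either way round below 0.1 rad), for 0.1 s.
At the end, for the whole second after the job is handed in: The leaf is fully down (joint above 1.52 rad); the cup is upright on the stud (axis within 4 mm and 0.1 rad), past the catches with its underside within 2 mm of the seat; and the gripper is still on the cup, pressing it onto the seat with more than 4 N through the last second (all of step 2 and value of joint leaf above 1.52 rad and z of cup_center in the frame of seat_top above 0.022 m and angle between cup_center's own z axis and vertical below 0.15 rad and contact force between the fingers and cup above 2 N and contact force between cup and seat above 4 N); the arm keeps its last pose, push and grip.
It fails at once if a bystander is pushed more than 30 mm from its place (distance of any of drift, spare_half, bearing, jar, driver, tweezers, tweezers2, padbox from where it was at the start of the episode above 0.03 m).
It also fails if it takes over 67 s, if anything falls off the work surface, if the arm or the gripper's body presses on something with over 40 N, if the wrist force passes 120 N, or if a joint passes its speed limit or range.

## Working session

There is one attempt and no reset: what is moved stays moved. The work goes in short steps, Python scripts to look and compute and a tool call to move; the robot and the scene stay as the last step left them, time stands still between calls to the robot, and variables do not carry over. Pictures are saved under pics/ and viewed, and the job is handed in when it is done.

Besides the shell and the picture viewer there is one more tool, called after ">>>" as name(argument=value, ...) on one line, values as JSON. move_arm: Moves the arm, as the interface text tells. Its arguments: {"type":"object","properties":{"steps":{"type":"array"},"newtons":{"type":"number"}},"required":["steps"]}

```bash
ls; mkdir -p pics; python3 - <<'E'
from station import status, cams, order, models
import cv2,numpy as np
o=status.get_obs(); print({k:np.round(v,3).tolist() for k,v in o.items()})
for n in ["side","top"]:
    c=cams.read_camera(n); cv2.imwrite(f"pics/{n}0.png",cv2.cvtColor(c["pixels"],cv2.COLOR_RGB2BGR))
    print(n,np.round(c["mtx"],1).tolist(),c["dist_coeffs"],np.round(c["T"],3).tolist())
    for q in ["cup_center","cup_mouth","leaf_edge","leaf_hinge","seat_top","stud_top","drift","case","tray","bearing","spare_half","jar"]:
        print(q,[(round(float(d["score"]),2),np.round(d["position"],1).tolist()) for d in models.place_of(n,q)][:4])
E
```

```text
pics
{'t': 0.0, 'q': [1.221, 0.478, 0.022, 1.556, -0.011, 1.109, -0.083], 'joint_vel': [-0.001, -0.002, 0.001, -0.002, -0.002, 0.001, 0.001], 'joint_torque': [-0.001, -59.645, 1.608, -28.119, 0.012, 0.01, 0.0], 'eef_pos': [0.161, -0.655, 0.255], 'tool_rot': [-0.001, 0.993, 0.121, -0.0], 'contact_force': [-0.458, 0.414, 0.447], 'torque': [-0.029, -0.01, -0.015], 'gripper_width': 0.996}
side [[402.9, 0.0, 316.3], [0.0, 402.9, 206.5], [0.0, 0.0, 1.0]] [0.00731179 0.         0.         0.         0.        ] [[0.932, -0.201, 0.3, 0.251], [-0.361, -0.486, 0.796, -0.876], [-0.014, -0.85, -0.526, 0.659], [0.0, 0.0, 0.0, 1.0]]
cup_center [(0.88, [271.0, 353.1]), (0.79, [310.3, 393.9]), (0.78, [231.5, 343.0]), (0.76, [263.1, 410.1])]
cup_mouth [(0.79, [279.6, 349.4]), (0.71, [271.7, 410.6]), (0.64, [240.9, 338.4]), (0.62, [223.7, 333.8])]
leaf_edge [(0.73, [165.1, 295.1]), (0.49, [273.7, 352.1])]
leaf_hinge [(0.85, [189.5, 322.2]), (0.63, [272.3, 351.7]), (0.63, [191.5, 212.2])]
seat_top [(0.57, [169.5, 317.2])]
stud_top [(0.53, [166.5, 317.7])]
drift [(0.63, [290.4, 293.3]), (0.32, [251.2, 2
[... 343 characters left out ...]
        0.          0.          0.        ] [[-0.01, -0.985, 0.171, 0.33], [-1.0, 0.01, -0.002, -0.055], [0.0, -0.171, -0.985, 1.471], [0.0, 0.0, 0.0, 1.0]]
cup_center [(0.69, [186.8, 419.7]), (0.67, [173.5, 236.6]), (0.63, [195.4, 379.8]), (0.58, [180.4, 300.1])]
cup_mouth [(0.72, [154.1, 380.7]), (0.53, [184.8, 419.6]), (0.5, [182.4, 295.0]), (0.44, [196.7, 378.5])]
leaf_edge [(0.76, [195.1, 242.6]), (0.73, [169.0, 238.9])]
leaf_hinge [(0.92, [173.1, 240.0])]
seat_top [(0.57, [173.0, 237.1])]
stud_top []
drift [(0.38, [241.4, 374.7])]
case [(0.72, [173.5, 241.4])]
tray [(0.84, [220.8, 375.7])]
bearing [(0.57, [204.0, 320.2])]
spare_half [(0.53, [251.7, 317.7])]
jar [(0.69, [276.4, 189.5])]
```

```bash
python3 - <<'E'
import cv2
s=cv2.imread("pics/side0.png"); t=cv2.imread("pics/top0.png")
cv2.imwrite("pics/s_crop.png",cv2.resize(s[130:350,180:460],None,fx=2.7,fy=2.7,interpolation=cv2.INTER_CUBIC))
cv2.imwrite("pics/t_crop.png",cv2.resize(t[110:310,170:450],None,fx=2.8,fy=2.8,interpolation=cv2.INTER_CUBIC))
E
```

```text
(no output)
```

View pics/side0.png

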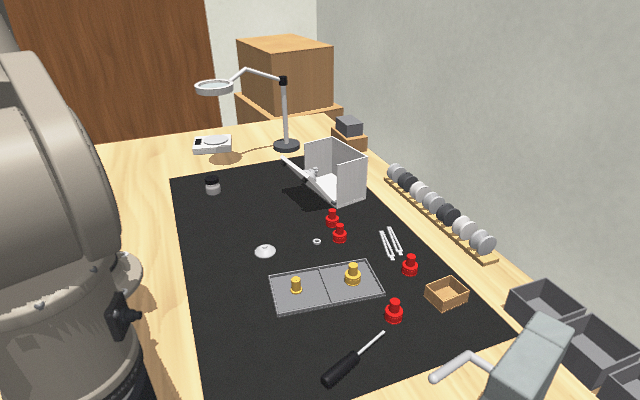

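View pics/top0.png

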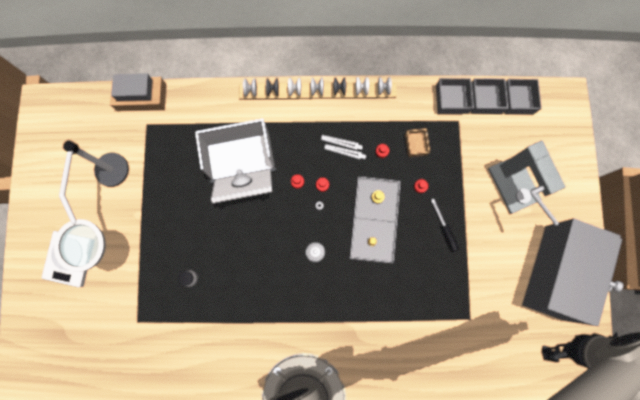

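View pics/s_crop.png

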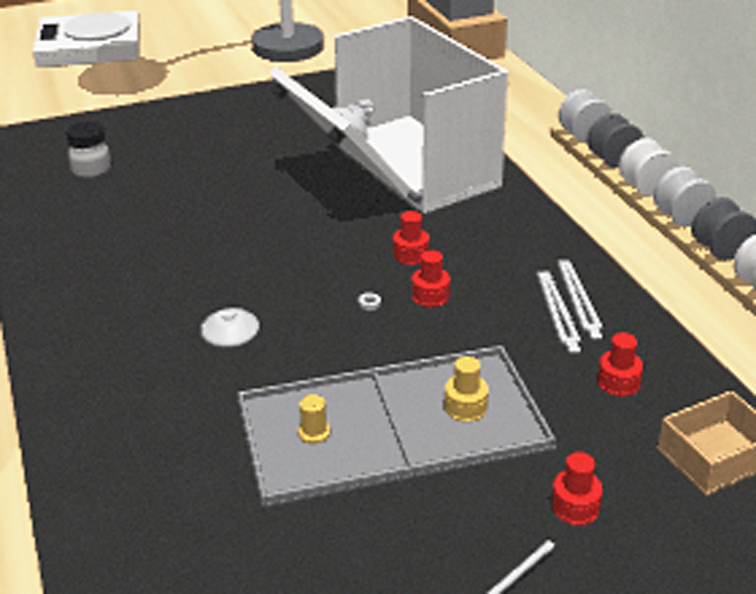

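View pics/t_crop.png

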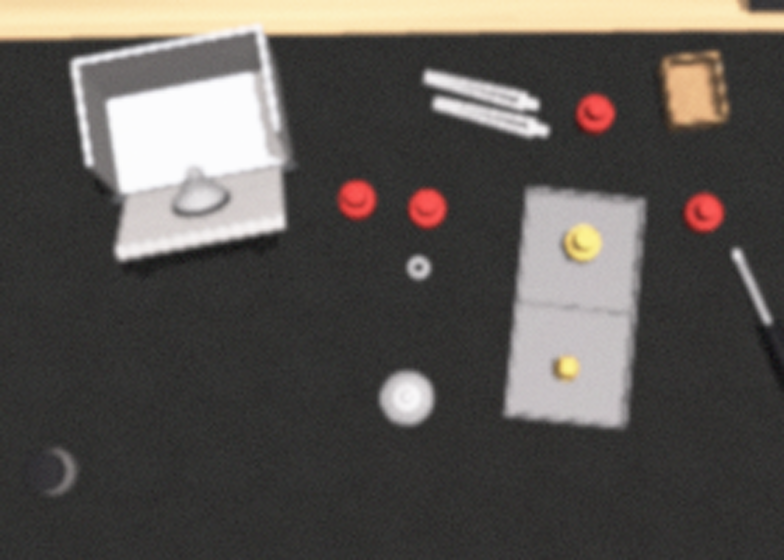

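The brass cup is at side (353,271) / top (380,196). It is the only brass piece with a wide skirt. Look-alikes are the red cups at side (332,217), (340,233), (410,265), (394,311), and the brass drift at side (296,286) / top (373,241). Next I'll zoom in on the station and triangulate.

```bash
cat > h.py <<'E'
import numpy as np,cv2
from station import status, cams, order, models
def ray(c,uv):
    p=cv2.undistortPoints(np.array([[uv]],float),c["mtx"],np.array(c["dist_coeffs"]))[0,0]
    T=np.array(c["T"]); d=T[:3,:3]@np.array([p[0],p[1],1]); return T[:3,3],d/np.linalg.norm(d)
def tri(c1,u1,c2,u2):
    o1,d1=ray(c1,u1);o2,d2=ray(c2,u2)
    A=np.stack([d1,-d2],1); s=np.linalg.lstsq(A,o2-o1,rcond=None)[0]
    a=o1+s[0]*d1;b=o2+s[1]*d2; return (a+b)/2,np.linalg.norm(a-b)
def onz(c,uv,z):
    o,d=ray(c,uv); return o+d*(z-o[2])/d[2]
def proj(c,P):
    T=np.linalg.inv(np.array(c["T"])); r=cv2.Rodrigues(T[:3,:3])[0]
    return cv2.projectPoints(np.array(P,float).reshape(-1,3),r,T[:3,3],c["mtx"],np.array(c["dist_coeffs"]))[0][:,0]
def save(c,n,box=None,f=1,pts=None):
    im=cv2.cvtColor(c["pixels"],cv2.COLOR_RGB2BGR)
    x0,y0,x1,y1=box or (0,0,640,400)
    im=cv2.resize(im[y0:y1,x0:x1],None,fx=f,fy=f,interpolation=cv2.INTER_CUBIC)
    for p in (pts if pts is not None else []):
        cv2.drawMarker(im,(int((p[0]-x0+.5)*f),int((p[1]-y0+.5)*f)),(0,255,0),cv2.MARKER_CROSS,8,1)
    cv2.imwrite(f"pics/{n}.png",im)
E
python3 - <<'E'
from h import *
s=cams.read_camera("side"); t=cams.read_camera("top")
print("cup",tri(s,(353.1,271),t,(379.8,195.4)))
print("drift",tri(s,(293.3,290.4),t,(374.7,241.4)))
print("tray",tri(s,(325.8,285.6),t,(375.7,220.8)))
print("hinge",tri(s,(322.2,189.5),t,(240,173.1)))
print("seat",tri(s,(317.2,169.5),t,(237.1,173)))
print("bearing",onz(t,(320.2,204),0.004),"spare",onz(t,(317.7,251.7),0.0))
for n,c in (("side",s),("top",t)):
  for q in ["cup_center","leaf_edge","case"]:
    for d in models.silhouettes(n,q)[:6]:print(n,q,round(float(d["score"]),2),np.round(d["box"],1), d["region"].sum())
save(s,"s_cas",(270,125,380,215),7)
save(t,"t_cas",(185,110,285,210),6)
save(s,"s_cup",(330,245,380,295),10)
E
```

```text
cup (array([ 0.58164997, -0.23541729,  0.03904931]), np.float64(0.00029704934798501935))
drift (array([ 0.44331899, -0.21853003,  0.01358648]), np.float64(0.006885069790155818))
tray (array([ 0.51305825, -0.2255415 ,  0.00803543]), np.float64(0.007463911103169778))
hinge (array([0.66579165, 0.18538077, 0.01784289]), np.float64(0.013612375598453576))
seat (array([0.6482044 , 0.18100287, 0.09550017]), np.float64(0.01278843590906621))
bearing [ 0.56319756 -0.05732083  0.004     ] spare [ 0.41873163 -0.04835581  0.        ]
side cup_center 0.93 [393.2 311.4  19.5  27.1] 353
side cup_center 0.83 [352.5 275.4  16.4  23.7] 302
side cup_center 0.75 [332.1 217.7  13.8  19.6] 215
side cup_center 0.65 [340.5 232.4  13.3  20.9] 251
side cup_center 0.6 [409.8 264.6  17.7  27.1] 316
side leaf_edge 0.66 [305.9 179.1  53.6  47.4] 480
side leaf_edge 0.23 [323.6 174.6  89.8  73.1] 3649
side case 0.65 [324.  174.4  87.3  74.8] 3680
side case 0.52 [328.7 285.8 120.6  58.4] 3862
side case 0.24 [353.1 272.1  14.9  25.9] 258
top cup_center 0.69 [299.5 182.4  14.3  12.3] 135
top cup_center 0.56 [324.  184.3  12.8  13.3] 125
top cup_center 0.54 [421.  187.2  10.7  10.3] 121
top cup_center 0.5 [379.5 197.7  13.6  14.5] 141
top cup_center 0.34 [241.2 176.7   8.7   7.5] 38
top leaf_edge 0.86 [243.5 185.8  60.7  35.5] 1360
top case 0.64 [233.7 163.5  79.3  86.6] 4877
```

View pics/s_cas.png

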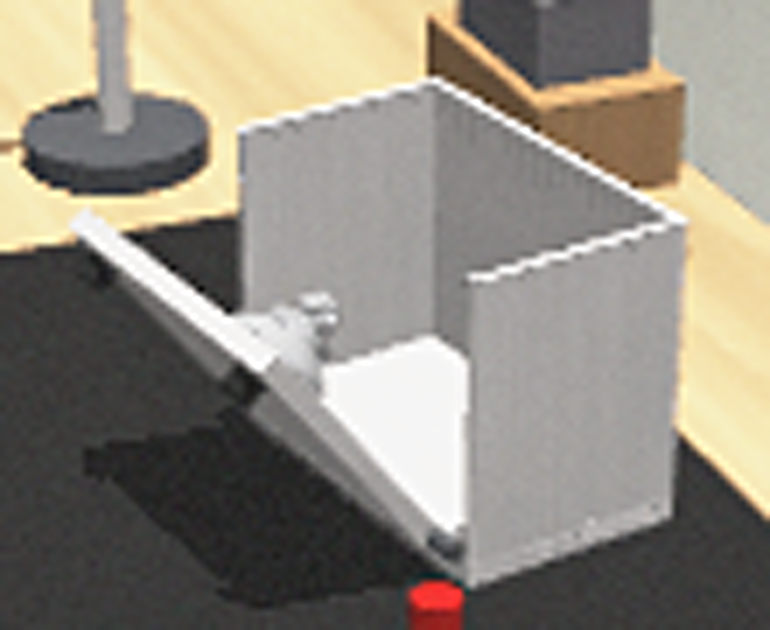

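View pics/t_cas.png

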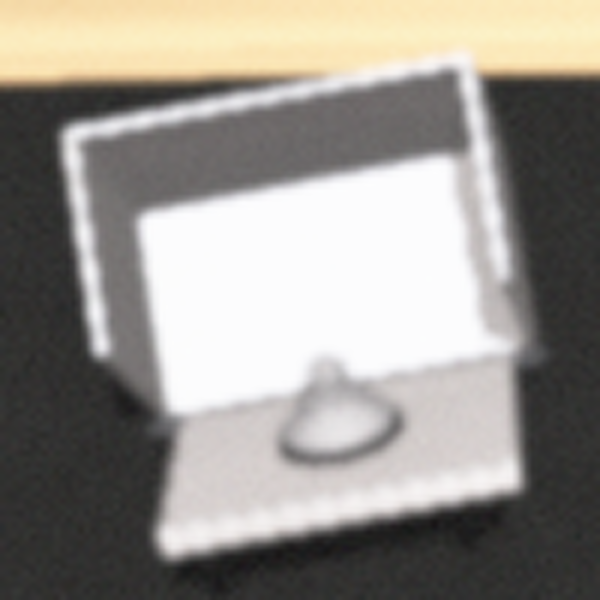

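View pics/s_cup.png

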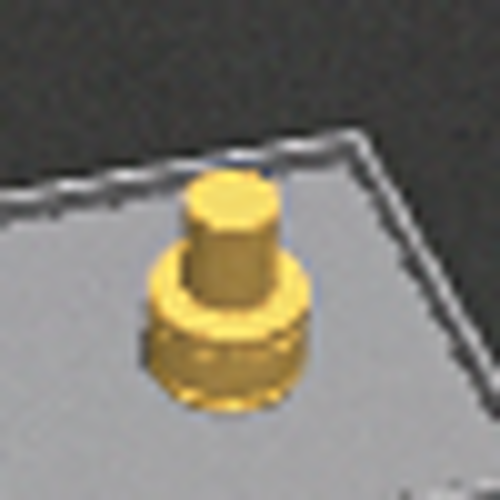

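```bash
cat > fit.py <<'E'
from h import *
from scipy.optimize import least_squares
s=cams.read_camera("side"); t=cams.read_camera("top")
f=lambda p,k,o:((p[0]+.5)/k-.5+o[0],(p[1]+.5)/k-.5+o[1])
S=lambda *p:f(p,7,(270,125)); Tp=lambda *p:f(p,6,(185,110))
obs=[("s",(3,-98,150),S(470,283)),("s",(115,-98,150),S(686,221)),("s",(115,98,150),S(435,78)),("s",(3,98,150),S(240,130)),
("s",(3,-98,0),S(471,585)),("s",(115,-98,0),S(672,515)),
("t",(115,98,150),Tp(62,128)),("t",(115,-98,150),Tp(468,55)),("t",(3,98,150),Tp(97,357)),("t",(3,-98,150),Tp(510,282)),
("t",(3,98,0),Tp(155,432)),("t",(3,-98,0),Tp(540,358))]
lf=[("t",(140,85,0),Tp(162,527)),("t",(140,-85,0),Tp(522,465)),("t",(140,85,-12),Tp(158,558)),("t",(140,-85,-12),Tp(522,490)),
("s",(140,85,0),S(90,212)),("s",(140,-85,0),S(270,360)),("s",(140,85,-12),S(72,228)),("s",(140,-85,-12),S(250,375))]
def R(y):return np.array([[np.cos(y),-np.sin(y),0],[np.sin(y),np.cos(y),0],[0,0,1]])
def leafp(r,y,n,a): # a leaf angle ; n proud of inner face
    return np.array([-r*np.sin(a)+n*np.cos(a), y, 24+r*np.cos(a)+n*np.sin(a)])
def W(p,P):return R(p[2])@(np.array(P,float)/1000)+np.array([p[0],p[1],0])
def res(p,full=False):
    out=[]
    for c,P,u in obs: out.append(proj(s if c=="s" else t,W(p,P))[0]-u-(p[4:6] if c=="s" else p[6:8]))
    for c,(r,y,n),u in lf: out.append(proj(s if c=="s" else t,W(p,leafp(r,y,n,p[3])))[0]-u-(p[4:6] if c=="s" else p[6:8]))
    out=np.array(out)
    if full: return out
    return np.concatenate([out.ravel(),np.array(p[4:8])*1.0])
r=least_squares(res,[.66,.185,0.2,0.8,0,0,0,0],loss="soft_l1")
p=r.x;print(np.round(p,4));print(np.round(res(p,True),1))
print("edge",W(p,leafp(140,0,0,p[3])),"seat now",W(p,leafp(68,0,26,p[3])),"seat down",W(p,leafp(68,0,26,np.pi/2)))
np.save("case.npy",p)
E
python3 fit.py
python3 - <<'E'
from h import *
# cup mask fit
from scipy.optimize import least_squares
s=cams.read_camera("side"); t=cams.read_camera("top")
def mask(c,box):
    h=cv2.cvtColor(c["pixels"],cv2.COLOR_RGB2HSV); x0,y0,x1,y1=box
    m=np.zeros(h.shape[:2],np.float32); 
    sub=h[y0:y1,x0:x1]; m[y0:y1,x0:x1]=np.clip((sub[...,1].astype(float)-60)/80,0,1)*((sub[...,0]>15)&(sub[...,0]<40)); return m
a=np.linspace(0,2*np.pi,40,endpoint=False)
def pts(x,y,z0):
    P=[]
    for r,z in((.019,0),(.019,.024),(.011,.024),(.011,.05)): P.append(np.stack([x+r*np.cos(a),y+r*np.sin(a),np.full(40,z0+z)],1))
    return P
def sil(c,x,y,z0):
    P=pts(x,y,z0); m=np.zeros((400*8,640*8),np.uint8)
    for g in (P[0:2],P[2:4]):
        q=proj(c,np.concatenate(g)); h=cv2.convexHull(((q+.5)*8).astype(np.float32)); cv2.fillPoly(m,[np.round(h).astype(np.int32)],255)
    m=cv2.resize(m,(640,400),interpolation=cv2.INTER_AREA)/255.; return cv2.GaussianBlur(m,(0,0),.5)
bs=(330,245,380,295); bt=(362,178,398,214)
ms,mt=mask(s,bs),mask(t,bt); print(ms.sum(),mt.sum())
from scipy.optimize import minimize
L=lambda v:((sil(s,*v)-ms)**2).sum()+((sil(t,*v)-mt)**2).sum()
def L1(v,c,m):return ((sil(c,*v)-m)**2).sum()
for st in ((.58,-.236,.004),(.58,-.236,.012)):
  r=minimize(L,st,method="Nelder-Mead",options=dict(initial_simplex=np.array([st]+[np.array(st)+d for d in np.eye(3)*.006])));print("both",r.x,r.fun)
for c,m in((s,ms),(t,mt)):
  r=minimize(lambda v:L1((v[0],v[1],.004),c,m),(.58,-.236),method="Nelder-Mead",options=dict(initial_simplex=[[.58,-.236],[.586,-.236],[.58,-.23]]));print("z fixed",r.x,r.fun)
E
```

```text
[ 0.6575  0.1795  0.178   0.6356 -0.2867 -0.047  -0.071  -0.3236]
[[ 0.2  0.2]
 [ 0.4  0.1]
 [ 0.4 -0. ]
 [-0.7 -0.3]
 [-0.5  1.2]
 [-0.1  1.1]
 [ 0.2  0.4]
 [ 0.3 -0.1]
 [-0.2 -0. ]
 [-0.2 -0.5]
 [ 1.8 -1.5]
 [-0.2 -0.8]
 [-0.9  1.4]
 [-1.1  0.5]
 [ 0.8 -0. ]
 [-0.2  0.1]
 [-0.9 -0.7]
 [ 0.8 -1. ]
 [-1.  -0.2]
 [ 0.8  0. ]]
edge [0.57570128 0.16478773 0.13665635] seat now [0.63836394 0.17605808 0.09415494] seat down [0.59058021 0.16746381 0.05      ]
296.1375 84.3125
both [ 0.58240313 -0.23034291  0.00525541] 35.45012213222624
both [ 0.58253172 -0.229974    0.00529984] 35.03884428630264
z fixed [ 0.58337101 -0.2286295 ] 10.736991408580398
z fixed [ 0.5825421  -0.23077296] 23.092549935666973
```

>>> move_arm(steps=[-1,4,4,0,0,0,-3.7,-1,4,4,0,0,0,0,-1,4,4,0,0,0,0,-1,4,4,0,0,0,0,-1,4,4,0,0,0,0,-1,4,4,0,0,0,0,-1,4,4,0,0,0,0,-1,4,4,0,0,0,0], newtons=60)

```text
t: 2.7
eef_pos: [0.4457, -0.371, 0.2566]
tool_rot: [0.0, 0.996, 0.088, 0.0]
contact_force: [0.6, -0.9, -0.7]
gripper_width: 0.004
```

```bash
python3 - <<'E'
import numpy as np
p=np.load("case.npy")
for a in list(np.arange(.45,1.58,.1))+[np.pi/2]:
    x=-.131*np.sin(a)+.011; z=.024+.131*np.cos(a)
    print(round(a,2),np.round([p[0]+x*np.cos(p[2]),p[1]+x*np.sin(p[2]),z+.025],4))
E
```

```text
0.45 [0.6123 0.1714 0.167 ]
0.55 [0.6009 0.1693 0.1607]
0.65 [0.5903 0.1674 0.1533]
0.75 [0.5804 0.1656 0.1449]
0.85 [0.5715 0.164  0.1355]
0.95 [0.5635 0.1626 0.1252]
1.05 [0.5565 0.1613 0.1142]
1.15 [0.5506 0.1603 0.1025]
1.25 [0.546  0.1594 0.0903]
1.35 [0.5425 0.1588 0.0777]
1.45 [0.5403 0.1584 0.0648]
1.55 [0.5394 0.1583 0.0517]
1.57 [0.5394 0.1583 0.049 ]
```

>>> move_arm(steps=[-1,1,4.2,0,0,0,0,-1,1,4.2,0,0,0,0,-1,1,4.2,0,0,0,0,-1,1,4.2,0,0,0,0,-1,1,4.2,0,0,0,0,-1,1,4.2,0,0,0,0,-1,1,4.2,0,0,0,0,-1,1,4.2,0,0,0,0])

```text
t: 3.5
eef_pos: [0.5247, -0.0349, 0.2566]
tool_rot: [0.0, 0.996, 0.088, 0.0]
contact_force: [0.2, 0.0, 0.8]
gripper_width: -0.002
```

>>> move_arm(steps=[-1,1,4.2,0,0,0,0,-1,1,4.2,0,0,0,0,-1,1,4.2,0,0,0,0,-1,1,4.2,0,0,0,0,-1,0,0,0,0,0,0,-1,0,0,0,0,0,0,-1,0,0,0,0,0,0])

```text
t: 4.2
eef_pos: [0.5645, 0.13, 0.2562]
tool_rot: [0.001, 0.996, 0.088, -0.0]
contact_force: [-0.3, 0.2, -0.0]
gripper_width: 0.001
```

```bash
python3 - <<'E'
from h import *
print({k:np.round(v,3).tolist() for k,v in status.get_obs().items()})
s=cams.read_camera("side");save(s,"s1",(230,60,400,220),4.5)
E
```

```text
{'t': 4.2, 'q': [-0.042, 0.347, -0.368, 1.77, 0.142, 1.052, -1.856], 'joint_vel': [0.012, -0.005, 0.006, 0.004, -0.002, -0.001, -0.003], 'joint_torque': [-1.229, -49.011, -3.647, -27.225, -0.059, -0.033, -0.001], 'eef_pos': [0.564, 0.13, 0.256], 'tool_rot': [0.001, 0.996, 0.088, -0.0], 'contact_force': [-0.257, 0.184, -0.029], 'torque': [-0.057, -0.0, 0.046], 'gripper_width': 0.001}
```

View pics/s1.png

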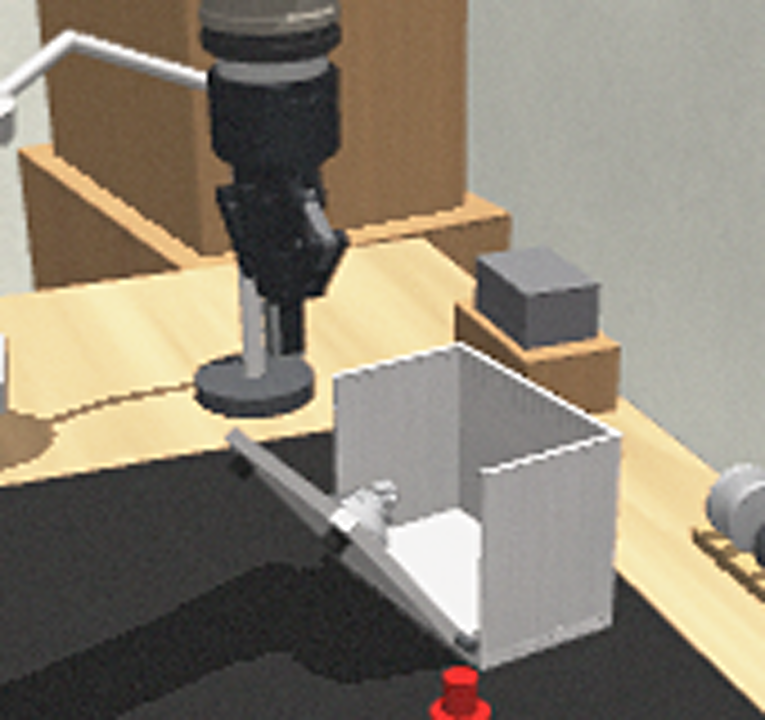

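>>> move_arm(steps=[-1,2.4,2,0,0,0,0,-1,2.4,2,0,0,0,0,-1,0,0,-3,0,0,0,-1,0,0,-3,0,0,0,-1,0,0,-1,0,0,0,-1,0,0,0,0,0,0,-1,0,0,0,0,0,0])

```text
t: 4.95
eef_pos: [0.6132, 0.171, 0.1876]
tool_rot: [-0.0, 0.996, 0.088, 0.001]
contact_force: [0.8, -0.6, 0.9]
gripper_width: -0.005
```

```bash
python3 - <<'E'
from h import *
s=cams.read_camera("side");save(s,"s2",(230,60,400,220),4.5)
E
```

```text
(no output)
```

View pics/s2.png

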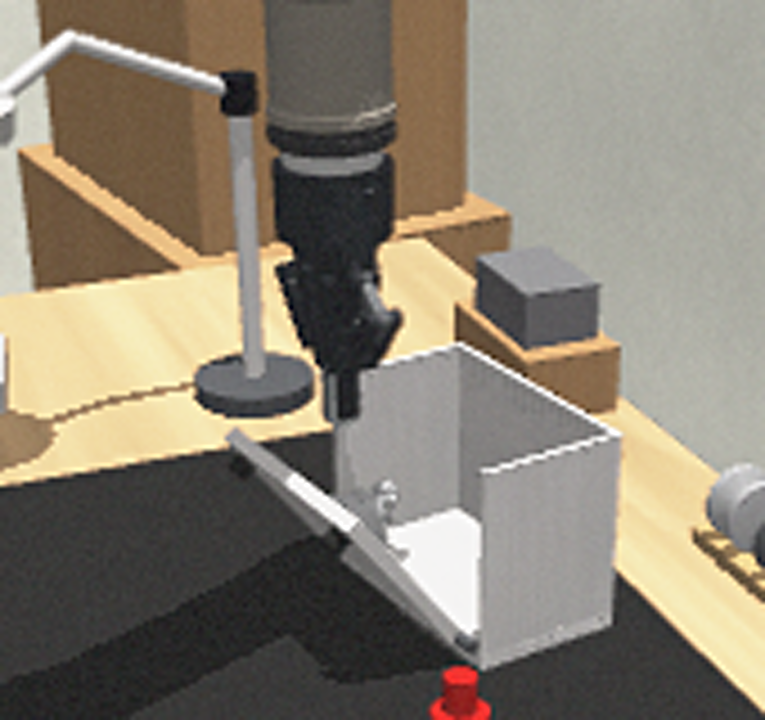

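>>> move_arm(steps=[-1,-1.2,-0.2,-2.7,0,0,0,-1,-1.1,-0.2,-0.7,0,0,0,-1,-0.5,-0.1,-0.4,0,0,0,-1,-0.5,-0.1,-0.4,0,0,0,-1,-0.45,-0.1,-0.45,0,0,0,-1,-0.45,-0.05,-0.5,0,0,0])

```text
t: 5.6
eef_pos: [0.5715, 0.164, 0.1359]
tool_rot: [-0.0, 0.996, 0.088, 0.001]
contact_force: [3.3, -0.5, 3.2]
gripper_width: -0.002
```

>>> move_arm(steps=[-1,-0.4,-0.1,-0.5,0,0,0,-1,-0.4,-0.1,-0.5,0,0,0,-1,-0.35,-0.1,-0.55,0,0,0,-1,-0.35,0,-0.55,0,0,0,-1,-0.3,-0.1,-0.6,0,0,0,-1,-0.3,0,-0.6,0,0,0])

```text
t: 6.2
eef_pos: [0.5492, 0.1599, 0.1013]
tool_rot: [0.0, 0.996, 0.089, -0.0]
contact_force: [5.3, -0.4, 1.6]
gripper_width: -0.001
```

```bash
python3 - <<'E'
from h import *
print(status.get_obs()["contact_force"])
s=cams.read_camera("side");save(s,"s3",(230,60,400,220),4.5)
E
```

```text
[ 5.33306906 -0.3662505   1.59838519]
```

View pics/s3.png

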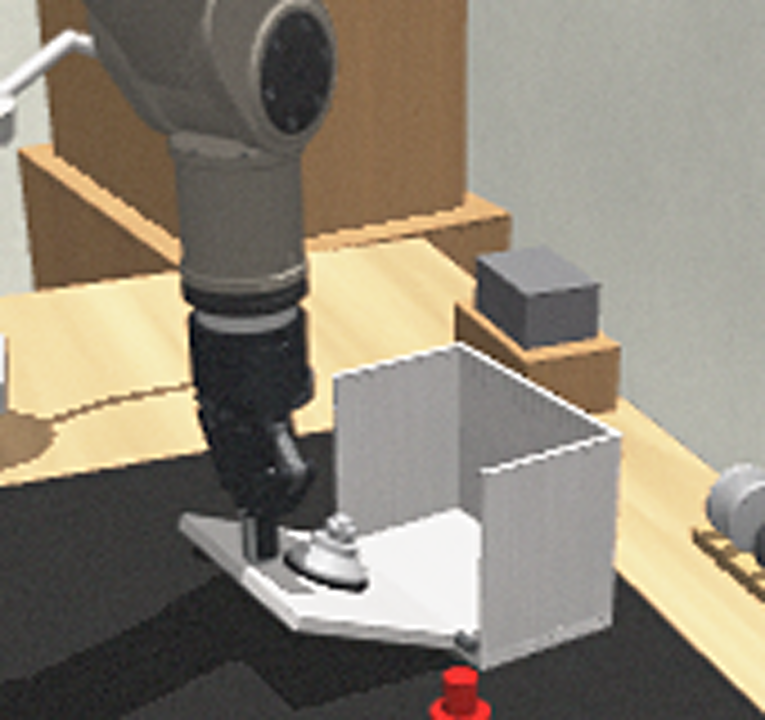

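>>> move_arm(steps=[-1,-0.3,-0.1,-1.1,0,0,0,-1,-0.2,0,-1.2,0,0,0,-1,-0.2,0,-1.2,0,0,0,-1,-0.1,0,-0.9,0,0,0,-1,-0.1,0,-0.6,0,0,0,-1,0,0,-0.4,0,0,0,-1,0,0,0,0,0,0,-1,0,0,0,0,0,0])

```text
t: 7.05
eef_pos: [0.5395, 0.1583, 0.049]
tool_rot: [0.001, 0.996, 0.088, -0.001]
contact_force: [-8.9, -4.6, 21.7]
gripper_width: -0.005
```

>>> move_arm(steps=[-1,0,0,4,0,0,0,-1,0,0,4,0,0,0,-1,0,0,4,0,0,0,-1,0,0,3,0,0,0,-0.2,0.5,-4.2,0,0,0,0,0.2,0.5,-4.2,0,0,0,0,0.4,0.5,-4.2,0,0,0,0,0.4,0,0,0,0,0,0])

```text
t: 7.85
eef_pos: [0.5562, 0.0253, 0.1974]
tool_rot: [0.002, 0.997, 0.084, -0.0]
contact_force: [-0.2, 0.3, -0.2]
gripper_width: 0.68
```

>>> move_arm(steps=[0.4,0.5,-4.2,0,0,0,0,0.4,0.5,-4.2,0,0,0,0,0.4,0.5,-4.2,0,0,0,0,0.4,0.5,-4.2,0,0,0,0,0.4,0.3,-2,0,0,0,0,0.4,0,0,0,0,0,0,0.4,0,0,0,0,0,0])

```text
t: 8.55
eef_pos: [0.5786, -0.1543, 0.1975]
tool_rot: [-0.0, 0.996, 0.088, 0.0]
contact_force: [-0.7, 0.4, -0.1]
gripper_width: 0.702
```

```bash
python3 - <<'E'
from h import *
print({k:np.round(v,4).tolist() for k,v in status.get_obs().items() if k in("eef_pos","gripper_width","q","contact_force")})
s=cams.read_camera("side");t=cams.read_camera("top")
p=np.load("case.npy");c,n=np.cos(p[2]),np.sin(p[2])
W=lambda P:np.array([p[0]+c*P[0]-n*P[1],p[1]+n*P[0]+c*P[1],P[2]])
pts=[W((-.068,0,.05)),W((-.068,0,.0665))]+[W((-.14,y,.024)) for y in(-.085,.085)]+[W((0,y,.024)) for y in(-.085,.085)]
save(s,"s4",(240,100,380,220),5.5,proj(s,pts));save(t,"t4",(185,110,285,210),6,proj(t,pts))
save(s,"s4b",(280,160,440,320),4.5)
print(pts[0],proj(s,pts[:2]),proj(t,pts[:2]))
for q in("seat_top","stud_top"):
  for nme in("side","top"):print(q,nme,[(round(float(d["score"]),2),np.round(d["position"],1).tolist()) for d in models.place_of(nme,q)][:3])
E
```

```text
{'q': [0.3684, 0.4295, -0.2748, 1.7857, 0.1387, 0.9454, -1.3578], 'eef_pos': [0.5786, -0.1543, 0.1975], 'contact_force': [-0.7434, 0.4249, -0.095], 'gripper_width': 0.7015}
[0.59058021 0.16746381 0.05      ] [[299.68830012 188.08131659]
 [299.49653154 183.40885073]] [[244.37135533 193.1891687 ]
 [243.51180904 192.18405776]]
seat_top side [(0.37, [188.5, 301.9])]
seat_top top [(0.51, [189.9, 244.5]), (0.42, [148.4, 345.3])]
stud_top side [(0.46, [181.7, 299.9])]
stud_top top [(0.53, [192.6, 243.6])]
```

View pics/s4.png

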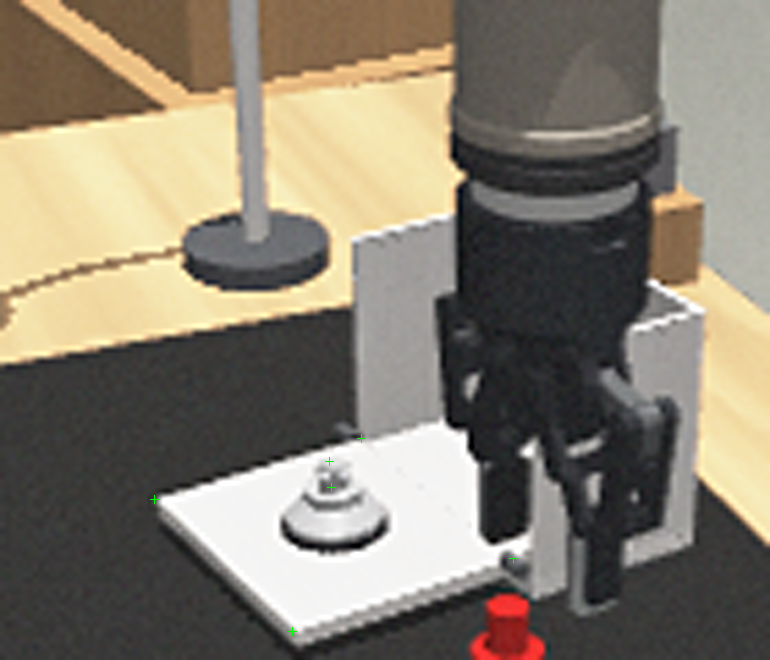

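View pics/t4.png

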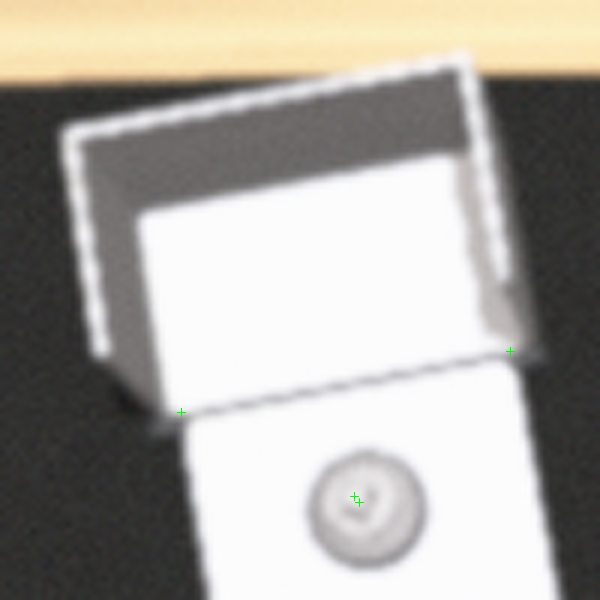

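View pics/s4b.png

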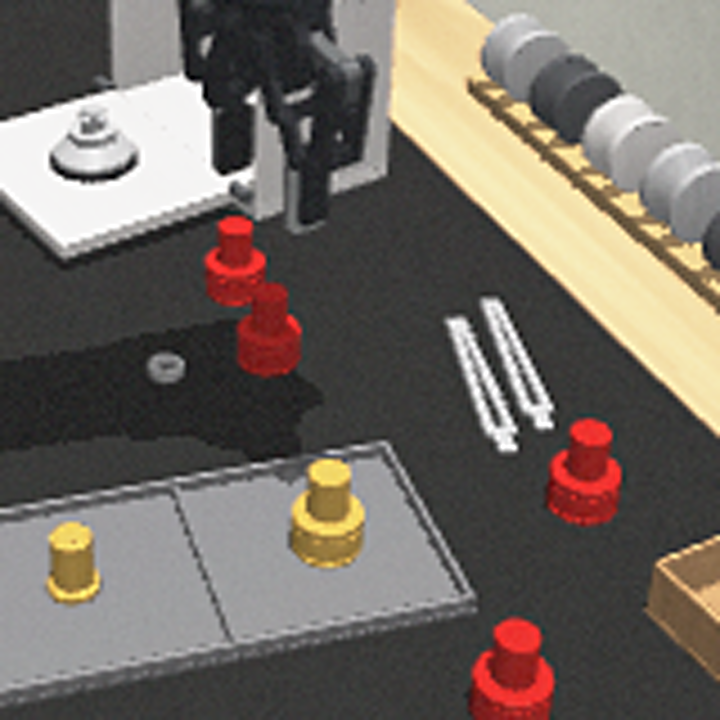

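>>> move_arm(steps=[0.4,0.2,-3.8,0,0,0,0,0.4,0.2,-3.8,0,0,0,0,0.4,0,0,-4,0,0,0,0.4,0,0,-3,0,0,0,0.4,0,0,-1.5,0,0,0,0.4,0,0,0,0,0,0,0.4,0,0,0,0,0,0])

```text
t: 9.55
eef_pos: [0.5833, -0.2306, 0.1138]
tool_rot: [0.0, 0.996, 0.089, 0.001]
contact_force: [0.1, -0.2, 0.5]
gripper_width: 0.698
```

```bash
python3 - <<'E'
from h import *
o=status.get_obs();print(o["eef_pos"],o["contact_force"])
s=cams.read_camera("side");t=cams.read_camera("top")
save(s,"s5",(300,180,420,300),5);save(t,"t5",(330,150,430,250),6)
# unobstructed stud/leaf views
save(t,"t5b",(195,155,295,230),8);save(s,"s5b",(260,150,345,220),9)
E
```

```text
[ 0.58328451 -0.23061064  0.11375173] [ 0.12182999 -0.17408857  0.46925842]
```

View pics/s5.png

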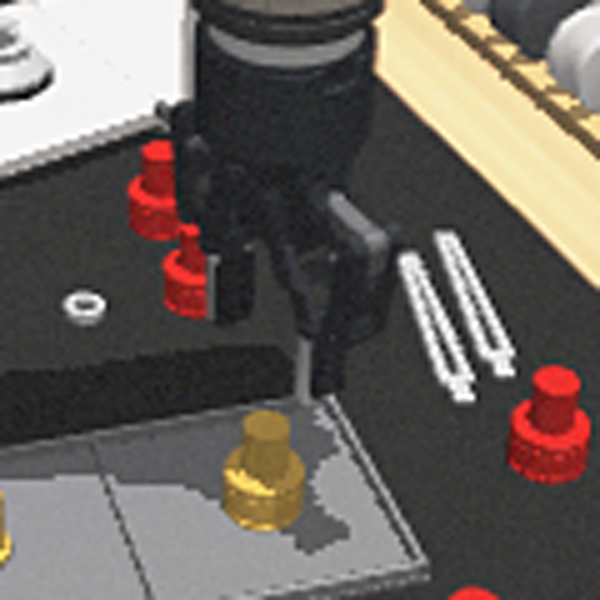

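View pics/t5b.png

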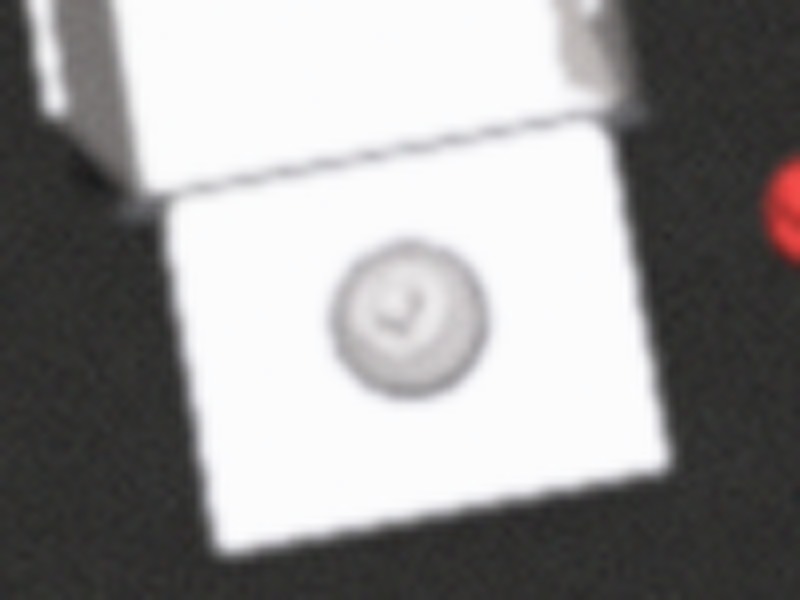

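View pics/s5b.png

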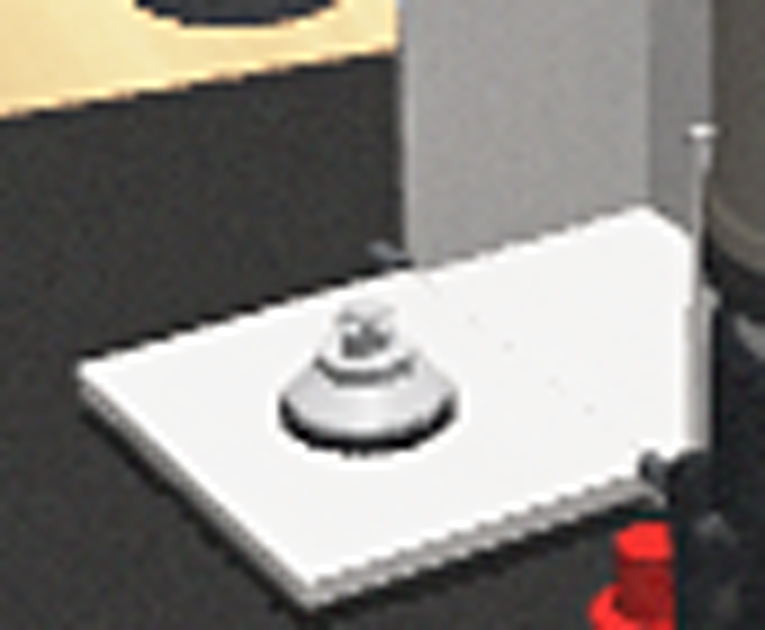

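```bash
python3 - <<'E'
from h import *
from scipy.optimize import least_squares
s=cams.read_camera("side");t=cams.read_camera("top")
print("cup top proj at tcp xy, side crop:",(proj(s,[.5833,-.2306,.054])[0]-[300,180])*5)
f=lambda p,k,o:np.array([(p[0]+.5)/k-.5+o[0],(p[1]+.5)/k-.5+o[1]])
S=lambda *p:f(p,9,(260,150)); T=lambda *p:f(p,8,(195,155))
print("stud mid from tops:", onz(t,T(411,320),.030), "corner edges:")
a,b,c,d=[onz(t,T(*q),.024) for q in((218,555),(670,468),(172,195),(605,118))]
print(a,b,c,d,np.linalg.norm(a-b),np.linalg.norm(a-c),np.linalg.norm(b-d))
m=(a+b)/2; u=(b-a)/np.linalg.norm(b-a); n=np.array([-u[1],u[0],0]); print("seat from edge",m+n*.072,"hinge mid",(c+d)/2, (c+d)/2-n*.068)
a,b,c=[onz(s,S(*q),.024) for q in((78,368),(312,580),(650,207))]
m=(a+b)/2;u=(b-a)/np.linalg.norm(b-a); n=np.array([-u[1],u[0],0]);print("side",np.linalg.norm(a-b),np.linalg.norm(a-c),m+n*.072)
# holder ellipse side: extents at z=.032 / .024
th=np.linspace(0,6.28,60)
for x,y in((.5906,.1675),(.592,.166),(.589,.165)):
  for r,z in((.031,.0245),(.0285,.032),(.017,.05),(.008,.06)):
    P=np.stack([x+r*np.cos(th),y+r*np.sin(th),0*th+z],1)
    q=(proj(s,P)-[260,150]+.5)*9-.5; w=(proj(t,P)-[195,155]+.5)*8-.5
    print(x,y,z,"side",q.min(0).round(),q.max(0).round(),"top",w.min(0).round(),w.max(0).round())
E
```

```text
cup top proj at tcp xy, side crop: [265.61531894 422.87198285]
stud mid from tops: [0.58999845 0.1657928  0.03      ] corner edges:
[0.5024095  0.23807007 0.024     ] [0.53377835 0.06845752 0.024     ] [0.64037581 0.25909038 0.024     ] [0.66844066 0.09390047 0.024     ] 0.17248890296070443 0.13955842697515447 0.13704481041426808
seat from edge [0.58889328 0.16635773 0.024     ] hinge mid [0.65440823 0.17649543 0.024     ] [0.58754217 0.16412894 0.024     ]
side 0.16813057860588754 0.24085022051543506 [0.5934481  0.16789384 0.024     ]
0.5906 0.1675 0.0245 side [275. 367.] [453. 456.] top [327. 240.] [490. 402.]
0.5906 0.1675 0.032 side [281. 352.] [445. 433.] top [330. 243.] [481. 392.]
0.5906 0.1675 0.05 side [312. 323.] [410. 371.] top [353. 264.] [444. 354.]
0.5906 0.1675 0.06 side [337. 310.] [383. 332.] top [373. 283.] [416. 325.]
0.592 0.166 0.0245 side [280. 368.] [458. 457.] top [331. 237.] [494. 398.]
0.592 0.166 0.032 side [286. 353.] [450. 435.] top [334. 239.] [485. 389.]
0.592 0.166 0.05 side [317. 324.] [416. 372.] top [357. 260.] [448. 350.]
0.592 0.166 0.06 side [342. 311.] [389. 334.] top [377. 279.] [420. 322.]
0.589 0.165 0.0245 side [273. 371.] [451. 460.] top [334. 245.] [497. 406.]
0.589 0.165 0.032 side [279. 356.] [443. 438.] top [337. 247.] [488. 397.]
0.589 0.165 0.05 side [310. 327.] [408. 375.] top [359. 268.] [451. 358.]
0.589 0.165 0.06 side [335. 314.] [381. 337.] top [379. 287.] [422. 330.]
```

>>> move_arm(steps=[0.4,0,0,-2.5,0,0,0,0.4,0,0,-2,0,0,0,0.4,0,0,-1.2,0,0,0,0.4,0,0,0,0,0,0,-1,0,0,0,0,0,0,-1,0,0,0,0,0,0,-1,0,0,0,0,0,0,-1,0,0,0,0,0,0], newtons=60)

```text
t: 10.55
eef_pos: [0.5834, -0.2312, 0.0571]
tool_rot: [0.0, 0.996, 0.089, 0.001]
contact_force: [-1.5, 1.6, 6.1]
gripper_width: 0.236
```

>>> move_arm(steps=[-1,0,0,0,0,0,0,-1,0,0,0,0,0,0,-1,0,0,0,0,0,0])

```text
t: 10.85
eef_pos: [0.5834, -0.2312, 0.0571]
tool_rot: [0.0, 0.996, 0.088, 0.001]
contact_force: [-1.0, 0.5, 6.3]
gripper_width: 0.236
```

```bash
python3 - <<'E'
from h import *
o=status.get_obs();print(o["eef_pos"],o["contact_force"])
s=cams.read_camera("side");save(s,"s6",(300,180,420,300),5)
E
```

```text
[ 0.5833749  -0.23116452  0.05708979] [-0.97403101  0.54770627  6.3324362 ]
```

View pics/s6.png

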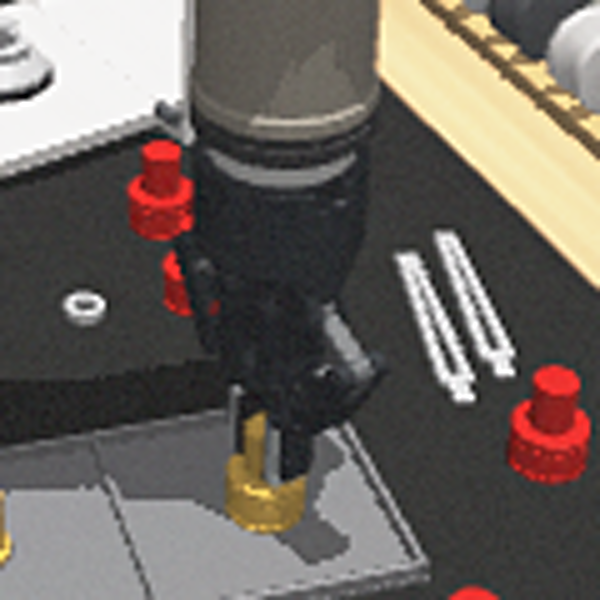

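>>> move_arm(steps=[-1,0,0,1.5,0,0,0,-1,0,0,3,0,0,0,-1,0,0,4,0,0,0,-1,0,0,4,0,0,0,-1,0.1,3.5,0,0,0,0,-1,0.1,4,0,0,0,0,-1,0.1,3.5,0,0,0,0,-1,0,0,0,0,0,0])

```text
t: 11.7
eef_pos: [0.5859, -0.1139, 0.182]
tool_rot: [-0.002, 0.996, 0.093, 0.001]
contact_force: [0.5, 0.4, -1.9]
gripper_width: 0.231
```

>>> move_arm(steps=[-1,0.1,4,0,0,0,0,-1,0.1,4,0,0,0,0,-1,0.1,4,0,0,0,0,-1,0.1,4,0,0,0,0,-1,0.1,4,0,0,0,0,-1,0.1,4,0,0,0,0,-1,0,2,0,0,0,0,-1,0,0,0,0,0,0])

```text
t: 12.5
eef_pos: [0.5909, 0.1435, 0.1817]
tool_rot: [-0.001, 0.996, 0.092, 0.0]
contact_force: [-0.8, -0.1, -2.0]
gripper_width: 0.233
```

>>> move_arm(steps=[-1,0,2,0,0,0,0,-1,0,0,-2,0,0,0,-1,0,0,-1.7,0,0,0,-1,0,0,0,0,0,0,-1,0,0,0,0,0,0,-1,0,0,0,0,0,0])

```text
t: 13.1
eef_pos: [0.5923, 0.1584, 0.145]
tool_rot: [-0.0, 0.996, 0.088, 0.001]
contact_force: [0.4, 0.2, -1.0]
gripper_width: 0.234
```

>>> move_arm(steps=[-1,-0.1,0.8,0,0,0,0,-1,0,0,0,0,0,0,-1,0,0,0,0,0,0])

```text
t: 13.4
eef_pos: [0.5905, 0.1677, 0.1443]
tool_rot: [-0.0, 0.996, 0.089, 0.0]
contact_force: [-0.2, 0.4, -1.6]
gripper_width: 0.231
```

```bash
python3 - <<'E'
from h import *
o=status.get_obs();e=o["eef_pos"];print(e,o["contact_force"],o["tool_rot"])
s=cams.read_camera("side");t=cams.read_camera("top")
save(s,"s7",(260,110,345,200),8);save(t,"t7",(195,140,295,240),6)
th=np.linspace(0,6.28,60)
for r,z in((.019,e[2]-.0531),(.019,e[2]-.0291)):
  q=(proj(s,np.stack([e[0]+r*np.cos(th),e[1]+r*np.sin(th),0*th+z],1))-[260,110]+.5)*8-.5;print(q.min(0),q.max(0))
for r,z in((.031,.0245),(.017,.05),(.008,.06)):
  q=(proj(s,np.stack([.5912+r*np.cos(th),.1667+r*np.sin(th),0*th+z],1))-[260,110]+.5)*8-.5;print(q.min(0),q.max(0))
E
```

```text
[0.59054151 0.16766316 0.14430097] [-0.21554814  0.44237227 -1.61368313] [-1.74514349e-04  9.96033970e-01  8.89729048e-02  3.50615574e-04]
[267.16612695 510.92496851] [366.58707589 556.89256023]
[264.32451683 454.93903866] [364.78176421 499.8881997 ]
[246.54578731 646.66658382] [404.3408773  725.95933169]
[279.44091965 607.65708292] [366.8930304  650.28357092]
[301.57869182 596.23936739] [342.91295758 616.13527426]
```

View pics/s7.png

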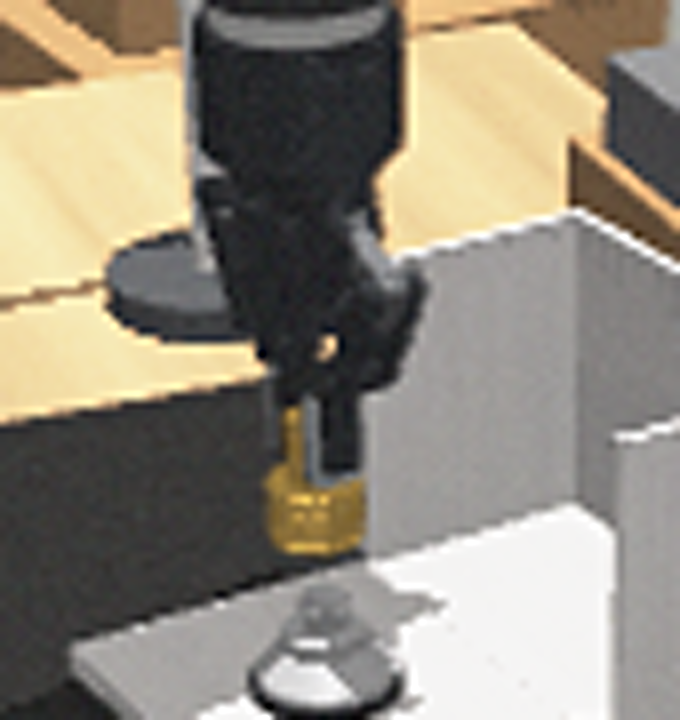

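View pics/t7.png

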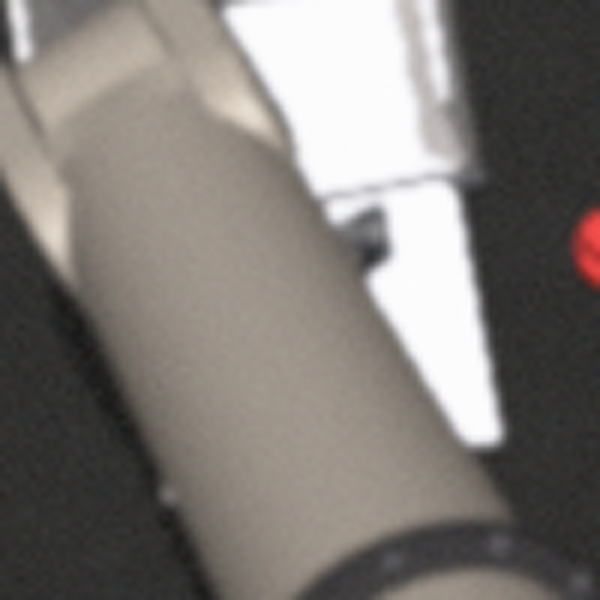

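>>> move_arm(steps=[-1,0.05,-0.1,0,0,0,0,-1,0,0,-1,0,0,0,-1,0,0,-0.8,0,0,0,-1,0,0,-0.4,0,0,0,-1,0,0,-0.3,0,0,0,-1,0,0,0,0,0,0])

```text
t: 14.1
eef_pos: [0.5908, 0.1661, 0.1183]
tool_rot: [-0.0, 0.996, 0.089, -0.0]
contact_force: [0.7, 0.2, -0.8]
gripper_width: 0.234
```

```bash
python3 - <<'E'
from h import *
o=status.get_obs();e=o["eef_pos"];print(e,o["contact_force"],o["torque"])
s=cams.read_camera("side")
save(s,"s8",(260,120,345,210),8)
E
```

```text
[0.59084086 0.16605252 0.11828671] [ 0.74278219  0.15864402 -0.83849609] [-0.03690702 -0.06067433  0.02018485]
```

View pics/s8.png

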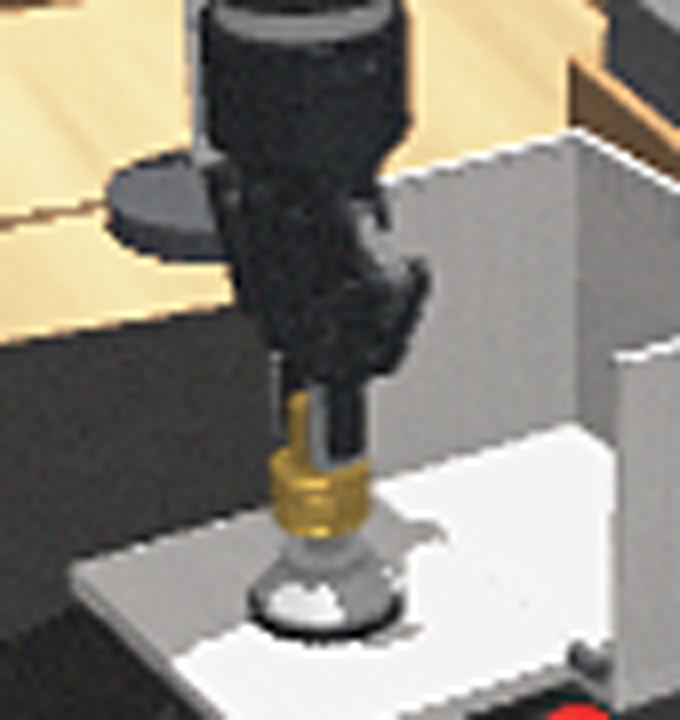

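>>> move_arm(steps=[-1,0,0,-0.2,0,0,0,-1,0,0,-0.2,0,0,0,-1,0,0,-0.1,0,0,0,-1,0,0,0,0,0,0])

```text
t: 14.55
eef_pos: [0.5917, 0.1668, 0.1147]
tool_rot: [-0.001, 0.996, 0.089, 0.001]
contact_force: [0.7, 0.5, 4.8]
gripper_width: 0.238
```

>>> move_arm(steps=[-1,0.05,0,-0.3,0,0,0,-1,0,0,-0.2,0,0,0,-1,0,0,0,0,0,0])

```text
t: 14.85
eef_pos: [0.5919, 0.167, 0.1091]
tool_rot: [-0.001, 0.996, 0.089, 0.001]
contact_force: [2.1, 3.1, -1.0]
gripper_width: 0.232
```

>>> move_arm(steps=[-1,0,0,-0.3,0,0,0,-1,0,0,-0.3,0,0,0,-1,0,0,0,0,0,0])

```text
t: 15.15
eef_pos: [0.5917, 0.1669, 0.1031]
tool_rot: [-0.0, 0.996, 0.089, 0.0]
contact_force: [-0.3, 4.4, 4.5]
gripper_width: 0.236
```

>>> move_arm(steps=[-1,0,0.05,-0.2,0,0,0,-1,0,0,0,0,0,0,-1,0,0,0,0,0,0])

```text
t: 15.45
eef_pos: [0.5919, 0.167, 0.1029]
tool_rot: [-0.0, 0.996, 0.089, 0.001]
contact_force: [-5.2, 1.0, 18.5]
gripper_width: 0.237
```

>>> move_arm(steps=[-1,-0.05,0,-0.1,0,0,0,-1,0,0,0,0,0,0,-1,0,0,0,0,0,0,-1,0,0,0,0,0,0,-1,0,0,0,0,0,0,-1,0,0,0,0,0,0])

```text
t: 16.05
eef_pos: [0.5919, 0.1671, 0.1029]
tool_rot: [0.0, 0.996, 0.089, 0.001]
contact_force: [-5.9, 0.1, 25.0]
gripper_width: 0.235
```

```bash
python3 - <<'E'
from h import *
for i in range(3):
  s=cams.read_camera("side"); o=status.get_obs();print(o["eef_pos"],o["contact_force"],o["tool_rot"])
save(s,"s9",(260,120,345,210),8); save(s,"s9f")
E
```

```text
[0.59187596 0.1670936  0.1028813 ] [-5.56887523  0.06706029 24.5841193 ] [1.93971562e-05 9.96069393e-01 8.85674625e-02 1.25278065e-03]
[0.5918768  0.16706307 0.10287084] [-5.72945046  1.35357486 25.42982607] [1.62422892e-05 9.96072767e-01 8.85295914e-02 1.24632564e-03]
[0.59188317 0.16707923 0.10287533] [-6.14981819  0.30488167 24.89951497] [1.90955307e-05 9.96070654e-01 8.85532725e-02 1.25325448e-03]
```

View pics/s9.png

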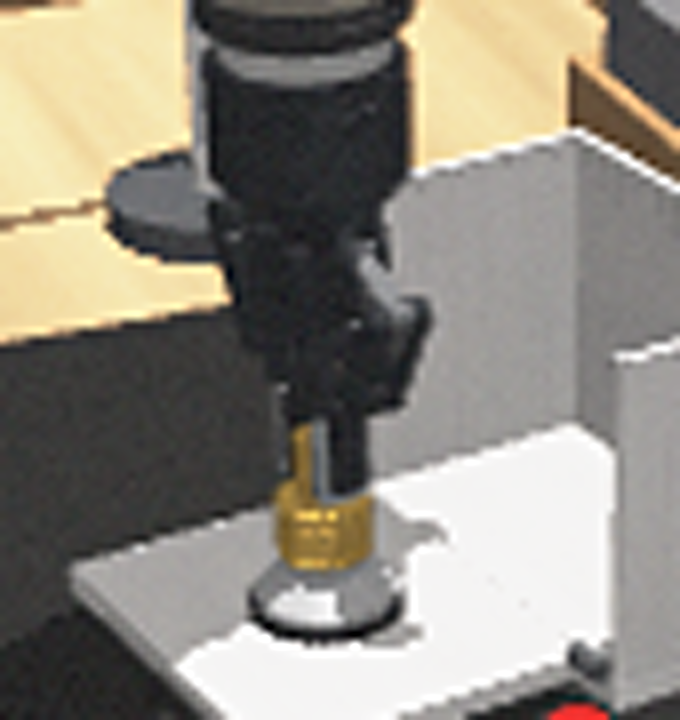

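View pics/s9f.png

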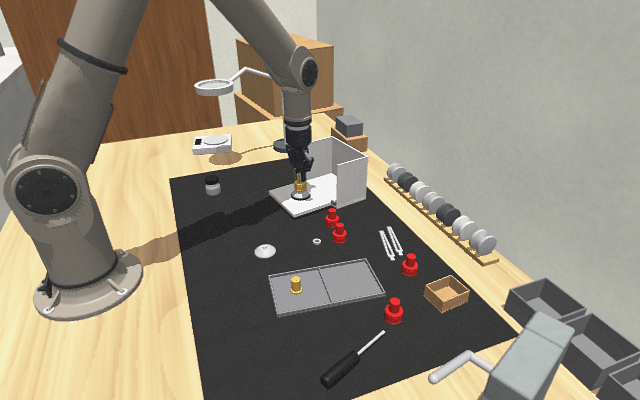

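The cup's underside sits at the seat (crop row about 570, as predicted for z = 50 mm), the leaf is level, and the force holds steady at about 25 N. Nothing else has moved, so I'm handing in.

```bash
python3 -c "
from station import order,status
print(order.hand_in()); o=status.get_obs(); print(o['t'],o['eef_pos'],o['contact_force'],o['gripper_width'])"
```

```text
the job is handed in; nothing more can be done
None
the job is handed in; nothing more can be done
```

The leaf is fully down and the brass cup is pressed home on the stud. I handed the job in with the gripper still holding the cup and pressing down. Handing in gave no verdict and no further readings, so the checks below are from just before it, at about 16 s of the 67 s limit.

- **Leaf:** I pushed it down from its inner face with closed fingertips. It stopped with the fingertips at z = 24 mm, which is level, and the pictures show it flat.
- **Cup:** I gripped the brass cup by its neck at 60 N. When I pressed it down, it met the catches about 11.6 mm above the seat. The force fell from about 5 N to −1 N near 6 mm (the click), and the cup landed at the predicted height within 0.3 mm.
- **Final hold:** The downward force was a steady 25 N or so at the wrist, with the tool vertical. The last side picture shows the cup upright on the seat. A sideways force of about 6 N along x remained.
- **Other things:** The last side picture shows the drift, the other bystanders and the red look-alikes where they started.

**Disagreements:** the two cameras differed by 1 to 2 mm on the seat centre, and the networks' first estimate of the cup's height was 10 mm too high. I used outline fits for both instead. The cup settled at (0.592, 0.167), within about 1 mm of the seat position I had aimed for.

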